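# Re-set a pull-to-unlock dial on a module test dock

## Robot

A 6-joint arm with a two-finger parallel gripper is mounted at the origin on the work surface. World frame = base frame: x ahead of the robot, y to its left, z up, the work surface at z = 0. Lengths are in m, angles in degrees, forces in N, time in s.
With the tool pointing down it reaches from about 0.35 to 0.875 m from the base axis. Payload 4.2 kg.
Tool frame: the origin (TCP) lies on the centre line of the jaws, within the pads' length; the fingertips stand 19 mm ahead of it and the grasp point (between the pads) is the TCP; x points along the fingers, y is the direction in which the jaws open and shut, and the axes are right-handed (so a half turn about x gives the same grasp; the last joint's range is limited). The gripper opens to 87 mm and grips with 3 to 60 N. Pads are 19 mm wide; open, the fingers measure 117 mm over their backs; the gripper's body (75 mm by 190 mm) begins 51 mm behind the grasp point.
Start: joints at [80.879, 22.042, 0.453, 0, -68.411, -14.817], TCP at [0.254, 0.571, 0.242] pointing down, gripper open.
Joint ranges: [-179.83, 179.83], [-69.29, 118.12], [-61.27, 80.66], [-181.25, 117.63], [-171.15, -9.14], [-177.46, 177.46]. Speed limits (degrees/s): [159.86, 159.86, 180, 180, 180, 180].

## Interface

Orientations are given as a 3x3 rotation matrix whose columns are the frame's x, y, z axes.
In Python, from station import r, viewer, job, spotter gives the robot as it stands.
- The arm moves only by the tool play_rows, never from a script. Its argument "commands" is a list of rows, each an object of numbers: "fingers": the gripper command: -1 is fully open, 1 is shut, values between are in proportion; "tx", "ty", "tz": the shift along the tool's x, y, z normalised to -1 to 1, where 1 is 750 mm; "ax", "ay", "az": the turn, a rotation vector about the tool's x, y, z normalised to -1 to 1, where 1 is pi rad. In form: [{"fingers": .., "tx": .., "ty": .., "tz": .., "ax": .., "ay": .., "az": ..}, ...]. A call has 1 to 5 rows; each row is the pose to reach, as a shift and turn from the pose commanded when the call began, along the tool's axes at that moment, turning the shorter way round; what a row does not reach only later rows make up. A row lasts 1/12 s, in which the tool goes at most 41.7 mm and 7.16 degrees, less where a joint would pass 70% of its speed; a pose out of reach is approached as far as the arm can. A call with a number of a shift or a turn outside -1 to 1 is refused whole. A call with a gripper value outside its range is refused whole. The fingers move at their own pace and stop on an object; the grip force is fixed at half the most. Time passes only in rows, so rows that repeat a pose let the fingers close. It gives the time, the measured TCP pose, the force and the opening at its end, in the units of the state.
- r.sense(): the state, without advancing time (a new reading comes with each control period).
- viewer.capture(name): name is "side" or "top" or "wrist"; returns a dict with "image" (400x640x3 uint8, red, green, blue), "fx", "fy", "cx", "cy" (pixels), "R" (3x3) and "t" (3): a world point X has camera coordinates R X + t; the wrist camera has in their place "mount" (4x4, takes a point from camera to tool coordinates, whose origin is the TCP and whose axes are the tool frame's). Camera axes: x right, y down, z forward; pixel columns grow to the right and rows downward; lengths in m; the calibration is good to about 2 mm. A picture is of the moment at which its call begins: read the wrist's pose just before it. There is no depth.
- job.finish_job(): hands the job in, once; it reports no verdict.
Trained networks look in a picture, given as the dict that the camera call returned (one of the last four; its "shot" number tells which), for a name from the list of things; names that differ only in an ending like _2 or _b are one class to them, and where a whole thing is asked for, a point or a joint stands for the part that bears it (a point fixed in the world has none). Each returns a list of dicts, best first, with "score" (0 to 1); they miss things now and then, are a little off and sometimes report something else, mostly with a low value. They report only what shows in the picture. A call takes as long as a camera call.
- spotter.find_in(name, picture): "uv" ([column, row] in pixels, amid what is visible of it).
- spotter.silhouettes(name, picture): "region" (400x640 bool, what is visible of it) and "uv" ([column, row] in pixels, amid what is visible of it).
The state is a dict: "time_s": time; "joints": joint angles; "joint_velocities": joint speeds; "effort": joint torques, N m; "tcp_pos": TCP position; "ee_rot": TCP orientation; "wrist_force": force on the tool from outside, world axes, zero at the start; "moment": the same for the moment, N m; "gripper_width": opening from 0.0 (shut) to 1.0 (fully open).
Only numpy, scipy, OpenCV 4.12 (cv2) and the standard library are available. Lean on these libraries where they do the work, as an engineer would, in place of code of your own. Each camera call takes 0.05 s, during which the arm holds its last target. There are 200 camera calls.

## Task

Pull the dock's black dial straight up to unlock it, turn it clockwise to the green tab, then press it down lightly and keep turning slowly to feel for the hidden locking slot just past the tab; push the dial fully home in that slot and let go. Never force the lock: press gently, do not twist a locked dial, and leave the modules, bin and screwdriver alone.

Things in the scene. Friction and masses are not known exactly. Their poses are not given: they have to be found in the camera images.
- dock: fixed grey test dock with a black top plate, 140 x 200 x 60 mm high; origin on the table plane exactly under the dial's axis (which is vertical); the dock's body runs from -70 to 70 mm along its own x and from -130 to 70 mm along its own y. Its yaw tells where dial angle 0 is: the dock's own -x direction. Three coloured 10 mm high terminals stand at own y = -95 mm
- dial_base: fixed steel bushing of the dial and, with it, the whole dial and its shaft; same origin and axes as the dock
- dial_grip (a point): middle of the dial's grip bar, on its axis, 95 mm above the table when home. Black dial: a 50 mm disc (top 77 mm above the table when home) carrying an upright grip bar 46 long, 14 wide, 32 mm tall (top at 109 mm). Own x runs along the bar, whose -x end has a white pointer line. Pinch it across its 14 mm from above, fingertips above the disc; the bar lifts and turns with the dial
- lift (a joint): height of the dial's shaft above home, 0 to 0.014 m (stop). Friction about 2 N plus weight about 1.2 N: stays where left. Starts home, with a hidden locking tooth on the shaft in a slot 8 mm deep: it turns only with lift above 0.008. Lowered anywhere but in a slot, the tooth lands on a flat track at lift 0.008
- turn (a joint): angle of the dial in rad, 0 at the start slot (pointer towards the dock's own -x) and growing clockwise seen from above; stops at -0.12 and 1.7. Friction 0.03 N m. There are only two slots: the start slot at 0 and the one past the tab
- press (a joint): how far the grip is pushed down on its shaft against the spring inside it: 0 (free) to 0.006 m (bottomed). About 1 N plus 1.5 N per mm; so about 7 N at 4 mm and 10 N bottomed, beyond which it is hard. Grip height above home = lift - press. Pulling upward is rigid
- tab (a joint): angle of the green tab, measured like turn, 0.8 to 1.13 rad; it does not move. Its locking slot lies unseen 0.05 to 0.33 rad past it (clockwise), differently each time; the tooth drops in only within about 0.03 rad of the slot. Press lightly (4 to 8 N, grip sprung 2 to 4.5 mm) and turn slowly: on the slot the dial drops some 2 to 3 mm, the push falls and it turns no further
- tab_mark (a point): top middle of the green tab, 14 x 7 mm and 8 mm tall, at 45 mm from the dial's axis, 70 mm above the table; its own x runs along the line to the dial's axis
- module_a: silver power module standing loose, 100 x 40 x 110 mm high; origin at the centre of its underside; leave alone
- module_b: a second such module; leave alone
- bin: loose orange open bin, 150 x 100 x 60 mm high; origin at the centre of its underside; leave alone
- driver: loose screwdriver with a blue handle, 180 mm long, lying beyond the dock; leave alone

How it is judged (in metres and radians):
On the way, in this order (a step that is already met when the one before it is completed fails the run):
1. the dial is pulled out of its start slot before it is turned (value of joint lift above 0.0083 m and value of joint turn below 0.2 rad), for 0.05 s.
2. the pulled-out dial is turned well away from the start slot (value of joint lift above 0.0065 m and value of joint turn above 0.5 rad), for 0.1 s.
At the end, for the whole second after the job is handed in: the dial is locked home in the slot just past the green tab: shaft within 1.5 mm of home, dial within 0.42 rad of the tab, its spring released (grip sprung less than 1.5 mm) (value of joint each of lift, press below 0.0015 m and value of joint turn above 0.6 rad and angle between the x axis of dial_grip and the x axis of tab_mark, either way round below 0.42 rad); the robot touches nothing.
It fails at once if the locking tooth and its track are forced: more than 18 N between dial and dock (pressed too hard on the track, or twisted against a slot's wall) (contact force between dial_base and dock above 18 N).
It fails at once if a module is moved by more than 20 mm (distance of any of module_a, module_b from where it was at the start of the episode above 0.02 m).
It fails at once if the bin or the screwdriver is moved by more than 20 mm (distance of any of bin, driver from where it was at the start of the episode above 0.02 m).
It also fails if it takes over 51 s, if anything falls off the work surface, if the arm or the gripper's body presses on something with over 40 N, if the wrist force passes 120 N, or if a joint passes its speed limit or range.

## Working session

There is one attempt and no reset: what is moved stays moved. The work goes in short steps, Python scripts to look and compute and a tool call to move; the robot and the scene stay as the last step left them, time stands still between calls to the robot, and variables do not carry over. Pictures are saved under pics/ and viewed, about 8 in all and at most 12, crops included, and the job is handed in when it is done.

Besides the shell and the picture viewer there is one more tool, called as name(argument=value, ...) on one line, values as JSON. play_rows: Moves the arm, as the interface text tells. Its arguments: {"type":"object","properties":{"commands":{"type":"array"}},"required":["commands"]}

```bash
mkdir -p pics; cat > h.py <<'E'
import numpy as np, cv2
from station import r, viewer, job, spotter
def ray(p,uv,s=None):
    d=np.array([(uv[0]-p['cx'])/p['fx'],(uv[1]-p['cy'])/p['fy'],1.])
    if 'mount' in p:
        M=np.array(p['mount']); Rw=np.array(s['ee_rot']); 
        o=np.array(s['tcp_pos'])+Rw@M[:3,3]; return o, Rw@M[:3,:3]@d
    R=np.array(p['R']);t=np.array(p['t']); return -R.T@t, R.T@d
def atz(p,uv,z,s=None):
    o,d=ray(p,uv,s); return o+d*(z-o[2])/d[2]
def save(p,n,crop=None,k=1):
    im=p['image'][:,:,::-1]
    if crop: im=im[crop[1]:crop[3],crop[0]:crop[2]]
    cv2.imwrite('pics/'+n+'.png',cv2.resize(im,None,fx=k,fy=k,interpolation=cv2.INTER_CUBIC))
E
python3 - <<'E'
from h import *
s=r.sense(); print({k:np.round(v,4).tolist() for k,v in s.items()})
for c in ['top','side']:
    p=viewer.capture(c); save(p,c+'0')
    for n,z in [('dial_grip',.095),('tab_mark',.066),('dock',.06),('module_a',.11),('bin',.06),('driver',.01)]:
        for f in spotter.find_in(n,p)[:2]:
            print(c,n,round(f['score'],2),np.round(f['uv'],1),np.round(atz(p,f['uv'],z),4))
E
```

```text
{'time_s': 0.0, 'joints': [80.8791, 22.0907, 0.3787, -0.03, -68.4104, -14.8151], 'joint_velocities': [0.0647, 0.0224, -0.0313, 0.0119, 0.0348, -0.0824], 'effort': [-0.0002, -39.0667, 18.7398, 4.2198, 0.0109, -0.0002], 'tcp_pos': [0.2533, 0.5707, 0.2405], 'ee_rot': [[-0.0008, -0.4059, -0.9139], [-0.002, -0.9139, 0.4059], [-1.0, 0.0022, -0.0001]], 'wrist_force': [0.301, 0.4912, 0.4667], 'moment': [0.0201, 0.0456, -0.0052], 'gripper_width': 0.9969}
top dial_grip 0.7 [354.5 232.8] [ 0.4995 -0.058   0.095 ]
top dial_grip 0.62 [354.8 236.3] [ 0.4882 -0.0587  0.095 ]
top tab_mark 0.69 [347.7 237.5] [ 0.4874 -0.0375  0.066 ]
top dock 0.6 [363.2 240. ] [ 0.4794 -0.089   0.06  ]
top dock 0.25 [346.2 239.7] [ 0.4808 -0.0327  0.06  ]
top module_a 0.73 [230.3 229.1] [0.5124 0.3411 0.11  ]
top module_a 0.67 [192.8 237.4] [0.4866 0.4599 0.11  ]
top bin 0.63 [469.6 220.1] [ 0.5434 -0.4464  0.06  ]
top driver 0.51 [326.  155.2] [0.7895 0.0315 0.01  ]
side dial_grip 0.8 [378.1 192.9] [ 0.5047 -0.0393  0.095 ]
side tab_mark 0.61 [382.7 205.3] [ 0.4902 -0.0236  0.066 ]
side dock 0.64 [380.1 208.2] [ 0.4969 -0.0175  0.06  ]
side module_a 0.83 [372.9 307.1] [0.5249 0.403  0.11  ]
side module_a 0.58 [392.3 353.2] [0.4936 0.5057 0.11  ]
side bin 0.64 [364.5 147.7] [ 0.541  -0.3947  0.06  ]
side driver 0.84 [272.4 224. ] [0.7888 0.0176 0.01  ]
```

```bash
python3 -c "
import cv2,numpy as np
a=cv2.imread('pics/top0.png');b=cv2.imread('pics/side0.png')
cv2.imwrite('pics/both.png',cv2.resize(np.vstack([a,b]),(480,600),interpolation=cv2.INTER_AREA))"
```

```text
(no output)
```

View pics/top0.png

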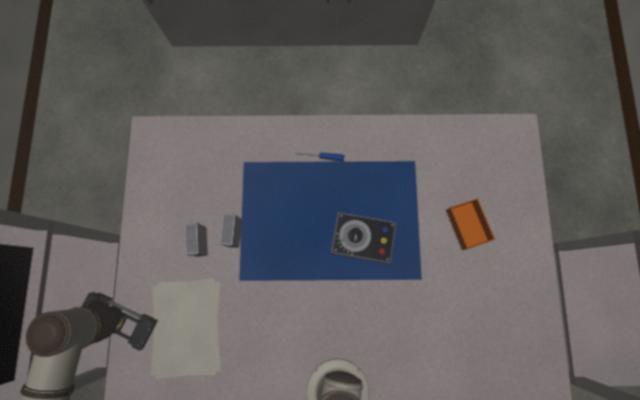

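The top view shows the dial at about (354,234) and the terminals at about (384,240), so the dock yaw is roughly -11°. The modules sit at upper left, clear of a path at z=0.28. I'll move over the dial.

play_rows(commands=[{"fingers": -1, "tx": -0.013, "ty": 0.16, "tz": -0.157, "ax": 0, "ay": 0, "az": 0}, {"fingers": -1, "tx": -0.013, "ty": 0.16, "tz": -0.157, "ax": 0, "ay": 0, "az": 0}, {"fingers": -1, "tx": -0.013, "ty": 0.16, "tz": -0.157, "ax": 0, "ay": 0, "az": 0}, {"fingers": -1, "tx": -0.013, "ty": 0.16, "tz": -0.157, "ax": 0, "ay": 0, "az": 0}, {"fingers": -1, "tx": -0.013, "ty": 0.16, "tz": -0.157, "ax": 0, "ay": 0, "az": 0}])

```text
time_s: 1.12
tcp_pos: [0.3134, 0.4083, 0.2523]
ee_rot: [[-0.001, -0.409, -0.912], [-0.001, -0.912, 0.409], [-1.0, 0.001, 0.0]]
wrist_force: [-0.7, 0.6, 0.2]
gripper_width: 0.998
```

play_rows(commands=[{"fingers": -1, "tx": -0.013, "ty": 0.16, "tz": -0.157, "ax": 0, "ay": 0, "az": 0}, {"fingers": -1, "tx": -0.013, "ty": 0.16, "tz": -0.157, "ax": 0, "ay": 0, "az": 0}, {"fingers": -1, "tx": -0.013, "ty": 0.16, "tz": -0.157, "ax": 0, "ay": 0, "az": 0}, {"fingers": -1, "tx": -0.013, "ty": 0.16, "tz": -0.157, "ax": 0, "ay": 0, "az": 0}, {"fingers": -1, "tx": -0.013, "ty": 0.16, "tz": -0.157, "ax": 0, "ay": 0, "az": 0}])

```text
time_s: 1.53
tcp_pos: [0.3722, 0.2516, 0.2619]
ee_rot: [[0.0, -0.41, -0.912], [-0.0, -0.912, 0.41], [-1.0, 0.0, -0.0]]
wrist_force: [0.2, -0.2, 0.4]
gripper_width: 0.996
```

play_rows(commands=[{"fingers": -1, "tx": -0.013, "ty": 0.16, "tz": -0.157, "ax": 0, "ay": 0, "az": 0}, {"fingers": -1, "tx": -0.013, "ty": 0.16, "tz": -0.157, "ax": 0, "ay": 0, "az": 0}, {"fingers": -1, "tx": -0.013, "ty": 0.16, "tz": -0.157, "ax": 0, "ay": 0, "az": 0}, {"fingers": -1, "tx": -0.013, "ty": 0.16, "tz": -0.157, "ax": 0, "ay": 0, "az": 0}, {"fingers": -1, "tx": -0.013, "ty": 0.16, "tz": -0.157, "ax": 0, "ay": 0, "az": 0}])

```text
time_s: 1.95
tcp_pos: [0.4317, 0.0943, 0.2715]
ee_rot: [[0.001, -0.412, -0.911], [-0.001, -0.911, 0.412], [-1.0, 0.0, -0.001]]
wrist_force: [-0.1, 1.0, -0.8]
gripper_width: 1.002
```

play_rows(commands=[{"fingers": -1, "tx": -0.013, "ty": 0.16, "tz": -0.157, "ax": 0, "ay": 0, "az": 0}, {"fingers": -1, "tx": -0.013, "ty": 0.16, "tz": -0.157, "ax": 0, "ay": 0, "az": 0}, {"fingers": -1, "tx": -0.013, "ty": 0.16, "tz": -0.157, "ax": 0, "ay": 0, "az": 0}, {"fingers": -1, "tx": -0.013, "ty": 0.16, "tz": -0.157, "ax": 0, "ay": 0, "az": 0}, {"fingers": -1, "tx": -0.013, "ty": 0.16, "tz": -0.157, "ax": 0, "ay": 0, "az": 0}])

```text
time_s: 2.37
tcp_pos: [0.4912, -0.0631, 0.2808]
ee_rot: [[0.001, -0.412, -0.911], [-0.001, -0.911, 0.412], [-1.0, 0.001, -0.002]]
wrist_force: [0.4, 1.1, 0.4]
gripper_width: 1.001
```

```bash
python3 - <<'E'
from h import *
s=r.sense(); print({k:np.round(v,4).tolist() for k,v in s.items()})
p=viewer.capture('wrist'); save(p,'w1'); print(p['mount'],p['fx'],p['cx'],p['cy'])
for n,z in [('dial_grip',.095),('tab_mark',.066),('dock',.06)]:
    for f in spotter.silhouettes(n,p)[:2]:
        m=f['region'].astype('uint8'); c=max(cv2.findContours(m,0,2)[0],key=cv2.contourArea)
        pts=np.array([atz(p,q,z,s)[:2] for q in c[:,0].astype(float)],'float32')
        print(n,round(f['score'],2),np.round(f['uv'],1),np.round(atz(p,f['uv'],z,s),4),cv2.minAreaRect(pts))
E
```

```text
{'time_s': 2.3667, 'joints': [11.5562, 7.6353, -13.5606, 0.0984, -68.7615, 54.1009], 'joint_velocities': [2.4874, -0.7376, -1.4519, -2.3234, -0.1817, -2.6324], 'effort': [-1.6991, -26.1589, 19.0041, 4.3683, 0.0267, 0.3939], 'tcp_pos': [0.4912, -0.0631, 0.2808], 'ee_rot': [[0.001, -0.4116, -0.9113], [-0.0014, -0.9113, 0.4116], [-1.0, 0.0009, -0.0015]], 'wrist_force': [0.4484, 1.1353, 0.4033], 'moment': [0.0915, -0.0797, 0.0402], 'gripper_width': 1.0012}
[[ 5.68394942e-04 -2.84467984e-01  9.58685372e-01 -1.43308327e-01]
 [ 9.99999583e-01 -5.23944649e-04 -7.48358328e-04 -1.02073003e-03]
 [ 7.15182055e-04  9.58685398e-01  2.84467568e-01 -7.75084586e-02]
 [ 0.00000000e+00  0.00000000e+00  0.00000000e+00  1.00000000e+00]] 347.13256036713966 314.74660934519466 197.2811059558364
dial_grip 0.62 [315.2 173. ] [ 0.4958 -0.0645  0.095 ] ((0.49737823009490967, -0.06098827347159386), (0.04650362953543663, 0.05081920698285103), 36.5629997253418)
tab_mark 0.77 [299.5 149.5] [ 0.5192 -0.0573  0.066 ] ((0.49464356899261475, -0.06028670817613602), (0.07813525199890137, 0.07809451222419739), 65.6499252319336)
dock 0.85 [346.2 150.5] [ 0.4973 -0.101   0.06  ] ((0.4898383915424347, -0.0899500697851181), (0.19873221218585968, 0.14046643674373627), 79.38839721679688)
dock 0.33 [313.9 170.9] [ 0.4914 -0.061   0.06  ] ((0.4897022247314453, -0.05972578376531601), (0.05651019886136055, 0.052169010043144226), 23.353961944580078)
```

View pics/w1.png

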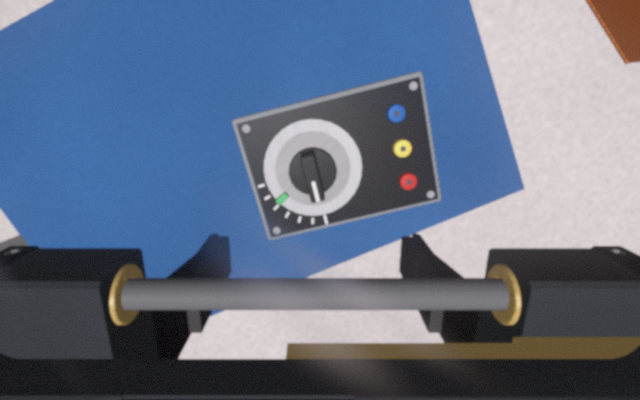

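The wrist view shows the bar around (312,172) with its pointer at the lower end, the green tab at (281,199), and the dock rectangle fitted cleanly at yaw ≈ -10.6°. I'll align with it, go down to z=0.20 and measure again.

play_rows(commands=[{"fingers": -1, "tx": 0.107, "ty": -0.0054, "tz": -0.0035, "ax": -0.076, "ay": 0, "az": 0}, {"fingers": -1, "tx": 0.107, "ty": -0.0054, "tz": -0.0035, "ax": -0.076, "ay": 0, "az": 0}, {"fingers": -1, "tx": 0.107, "ty": -0.0054, "tz": -0.0035, "ax": -0.076, "ay": 0, "az": 0}, {"fingers": -1, "tx": 0.107, "ty": -0.0054, "tz": -0.0035, "ax": -0.076, "ay": 0, "az": 0}, {"fingers": -1, "tx": 0.107, "ty": -0.0054, "tz": -0.0035, "ax": -0.076, "ay": 0, "az": 0}])

```text
time_s: 2.98
tcp_pos: [0.4947, -0.055, 0.2024]
ee_rot: [[0.003, -0.178, -0.984], [-0.001, -0.984, 0.178], [-1.0, -0.0, -0.003]]
wrist_force: [0.8, -0.4, 0.9]
gripper_width: 1.002
```

```bash
python3 - <<'E'
from h import *
s=r.sense(); print(np.round(s['joints'],2),np.round(s['tcp_pos'],4),np.round(s['ee_rot'],4).tolist())
p=viewer.capture('wrist'); save(p,'w2')
for n,z in [('dial_grip',.077),('dial_grip',.109),('tab_mark',.07),('dock',.06)]:
    for f in spotter.silhouettes(n,p)[:1]:
        m=f['region'].astype('uint8'); c=max(cv2.findContours(m,0,2)[0],key=cv2.contourArea)
        pts=np.array([atz(p,q,z,s)[:2] for q in c[:,0].astype(float)],'float32')
        print(n,z,round(f['score'],2),np.round(f['uv'],1),cv2.boundingRect(c),np.round(atz(p,f['uv'],z,s),4),cv2.minAreaRect(pts))
h=cv2.cvtColor(p['image'],cv2.COLOR_RGB2HSV); g=cv2.inRange(h,(50,100,60),(85,255,255))
n,l,st,ce=cv2.connectedComponentsWithStats(g)
for i in range(1,n):
    if st[i,4]>20: print('green',st[i],ce[i],np.round(atz(p,ce[i],.068,s),4))
# predicted outline of dock/bar for check
o=np.array([.4953,-.0605]);a=np.radians(-10.6);X=np.array([np.cos(a),np.sin(a)]);Y=np.array([-X[1],X[0]])
M=np.array(p['mount']);Rw=np.array(s['ee_rot'])
def proj(x,y,z):
    w=np.r_[o+x*X+y*Y,z]; q=M[:3,:3].T@(Rw.T@(w-s['tcp_pos'])-M[:3,3]); return p['cx']+p['fx']*q[0]/q[2],p['cy']+p['fy']*q[1]/q[2]
im=p['image'][:,:,::-1].copy(); im=cv2.resize(im,None,fx=3,fy=3)
for b,z in [([(-.023,-.007),(.023,-.007),(.023,.007),(-.023,.007)],.109),([(-.07,-.13),(.07,-.13),(.07,.07),(-.07,.07)],.06),([(.025*np.cos(t),.025*np.sin(t)) for t in np.linspace(0,6.28,40)],.077)]:
    cv2.polylines(im,[np.array([[3*v for v in proj(*q,z)] for q in b]).astype(int)],True,(255,0,255),1)
u,v=proj(0,0,.09);u=int(3*u);v=int(3*v); cv2.imwrite('pics/w2o.png',im[max(0,v-290):v+300,max(0,u-390):u+390])
E
```

```text
[ 12.43  11.54 -20.59   0.09 -57.68  67.29] [ 0.4947 -0.055   0.2024] [[0.0033, -0.1777, -0.9841], [-0.0006, -0.9841, 0.1777], [-1.0, -0.0, -0.0034]]
dial_grip 0.077 0.74 [323.7 195.2] (293, 162, 61, 75) [ 0.4939 -0.0608  0.077 ] ((0.49201929569244385, -0.05729782581329346), (0.04912212863564491, 0.059658754616975784), 50.17559814453125)
dial_grip 0.109 0.74 [323.7 195.2] (293, 162, 61, 75) [ 0.5031 -0.0616  0.109 ] ((0.5014074444770813, -0.058524638414382935), (0.043278977274894714, 0.052562251687049866), 50.17561721801758)
tab_mark 0.07 0.63 [314.1 167.1] (268, 143, 103, 91) [ 0.5165 -0.057   0.07  ] ((0.4961870610713959, -0.0607360377907753), (0.0782700628042221, 0.07872986793518066), 64.36679077148438)
dock 0.06 0.89 [365.3 172.3] (238, 103, 246, 160) [ 0.5025 -0.0982  0.06  ] ((0.49038904905319214, -0.08968592435121536), (0.19875988364219666, 0.13937774300575256), 79.72248077392578)
green [269 211  15  12  90] [276.21111111 216.06666667] [ 0.4804 -0.0178  0.068 ]
```

View pics/w2o.png

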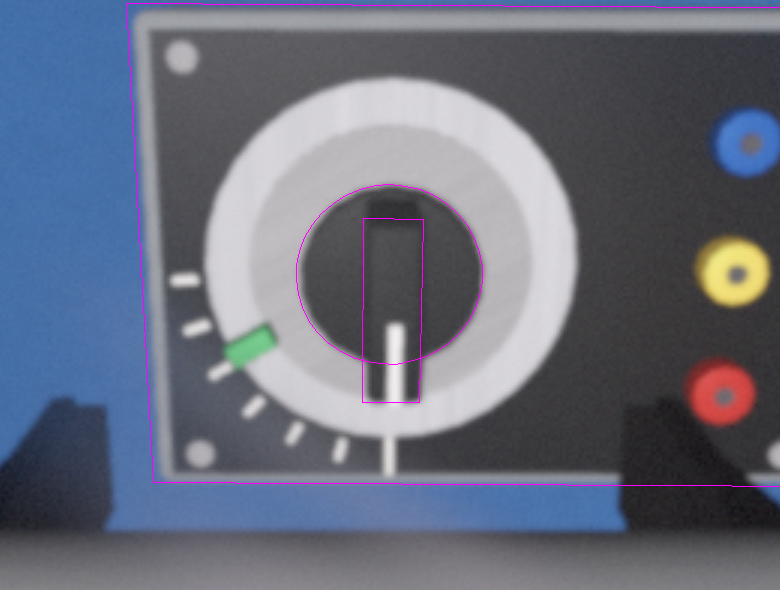

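play_rows(commands=[{"fingers": -1, "tx": 0.04, "ty": 0, "tz": 0, "ax": 0, "ay": 0, "az": 0}, {"fingers": -1, "tx": 0.08, "ty": 0, "tz": 0, "ax": 0, "ay": 0, "az": 0}, {"fingers": -1, "tx": 0.08, "ty": 0, "tz": 0, "ax": 0, "ay": 0, "az": 0}, {"fingers": -1, "tx": 0.08, "ty": 0, "tz": 0, "ax": 0, "ay": 0, "az": 0}, {"fingers": -1, "tx": 0.08, "ty": 0, "tz": 0, "ax": 0, "ay": 0, "az": 0}])

```text
time_s: 3.65
tcp_pos: [0.4947, -0.056, 0.142]
ee_rot: [[0.003, -0.178, -0.984], [-0.0, -0.984, 0.178], [-1.0, -0.0, -0.003]]
wrist_force: [0.4, 0.2, 0.6]
gripper_width: 0.998
```

```bash
cat > st.py <<'E'
from h import *
import sys
s=r.sense(); R=np.array(s['ee_rot'])
print(s['time_s'],np.round(s['tcp_pos'],4),'F',np.round(s['wrist_force'],1),'M',np.round(s['moment'],2),'w',round(s['gripper_width'],3))
print('y-yaw',np.degrees(np.arctan2(R[1,1],R[0,1])).round(2),'x',R[:,0].round(4),'J',np.round(s['joints'],1))
d=np.array([.4953,-.061,s['tcp_pos'][2]])-s['tcp_pos']; print('norm shift to axis tx,ty,tz',(R.T@d/.75).round(4))
E
python3 st.py
```

```text
3.65 [ 0.4947 -0.056   0.142 ] F [0.4 0.2 0.6] M [ 0.01 -0.02 -0.  ] w 0.998
y-yaw -100.23 x [ 2.9e-03 -3.0e-04 -1.0e+00] J [ 12.3  15.5 -25.3   0.1 -49.1  67.4]
norm shift to axis tx,ty,tz [ 0.      0.0065 -0.002 ]
```

play_rows(commands=[{"fingers": -1, "tx": 0, "ty": 0.0065, "tz": -0.002, "ax": 0.001, "ay": -0.001, "az": 0}, {"fingers": -1, "tx": 0.02, "ty": 0.0065, "tz": -0.002, "ax": 0.001, "ay": -0.001, "az": 0}, {"fingers": -1, "tx": 0.04, "ty": 0.0065, "tz": -0.002, "ax": 0.001, "ay": -0.001, "az": 0}, {"fingers": -1, "tx": 0.055, "ty": 0.0065, "tz": -0.002, "ax": 0.001, "ay": -0.001, "az": 0}, {"fingers": -1, "tx": 0.055, "ty": 0.0065, "tz": -0.002, "ax": 0.001, "ay": -0.001, "az": 0}])

```text
time_s: 4.07
tcp_pos: [0.4935, -0.0614, 0.0986]
ee_rot: [[-0.005, -0.182, -0.983], [0.001, -0.983, 0.182], [-1.0, 0.0, 0.005]]
wrist_force: [-0.1, 0.4, -0.1]
gripper_width: 0.997
```

```bash
python3 st.py; python3 - <<'E'
from h import *
p=viewer.capture('wrist'); save(p,'w3',(170,130,490,330),2)
E
```

```text
4.0667 [ 0.4935 -0.0614  0.0986] F [-0.1  0.4 -0.1] M [-0.07  0.02  0.04] w 0.997
y-yaw -100.48 x [-4.8e-03  5.0e-04 -1.0e+00] J [ 11.6  19.1 -27.9  -0.1 -43.3  68. ]
norm shift to axis tx,ty,tz [-0.     -0.0009 -0.0023]
```

View pics/w3.png

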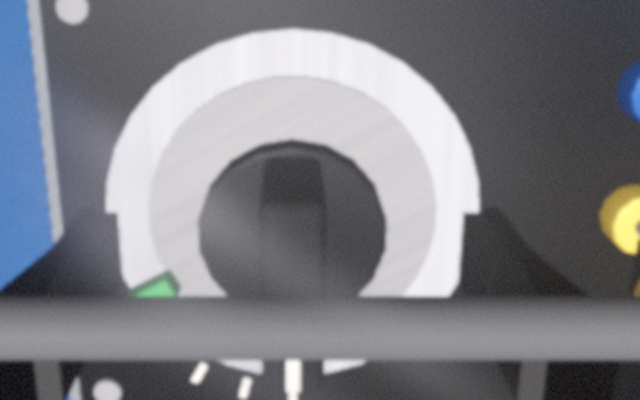

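The bar sits midway between the fingers (293 vs about 291). I'll settle, then close.

play_rows(commands=[{"fingers": -1, "tx": -0.002, "ty": -0.0005, "tz": -0.001, "ax": 0, "ay": 0.001, "az": 0}, {"fingers": 0.3, "tx": -0.002, "ty": -0.0005, "tz": -0.001, "ax": 0, "ay": 0.001, "az": 0}, {"fingers": 0.3, "tx": -0.002, "ty": -0.0005, "tz": -0.001, "ax": 0, "ay": 0.001, "az": 0}, {"fingers": 0.3, "tx": -0.002, "ty": -0.0005, "tz": -0.001, "ax": 0, "ay": 0.001, "az": 0}, {"fingers": 0.3, "tx": -0.002, "ty": -0.0005, "tz": -0.001, "ax": 0, "ay": 0.001, "az": 0}])

```text
time_s: 4.53
tcp_pos: [0.495, -0.0607, 0.1011]
ee_rot: [[0.001, -0.181, -0.983], [0.0, -0.983, 0.181], [-1.0, -0.0, -0.001]]
wrist_force: [0.5, 0.8, -0.3]
gripper_width: 0.783
```

```bash
python3 st.py
```

```text
4.5333 [ 0.495  -0.0607  0.1011] F [ 0.5  0.8 -0.3] M [-0.03 -0.03 -0.01] w 0.783
y-yaw -100.43 x [ 1.e-03  2.e-04 -1.e+00] J [ 11.7  18.8 -27.8   0.  -43.3  67.9]
norm shift to axis tx,ty,tz [ 0.      0.0003 -0.0005]
```

play_rows(commands=[{"fingers": 1, "tx": 0, "ty": 0, "tz": 0, "ax": 0, "ay": 0, "az": 0}, {"fingers": 1, "tx": 0, "ty": 0, "tz": 0, "ax": 0, "ay": 0, "az": 0}, {"fingers": 1, "tx": 0, "ty": 0, "tz": 0, "ax": 0, "ay": 0, "az": 0}, {"fingers": 1, "tx": 0, "ty": 0, "tz": 0, "ax": 0, "ay": 0, "az": 0}, {"fingers": 1, "tx": 0, "ty": 0, "tz": 0, "ax": 0, "ay": 0, "az": 0}])

```text
time_s: 4.95
tcp_pos: [0.4947, -0.0608, 0.1005]
ee_rot: [[-0.0, -0.181, -0.983], [-0.0, -0.983, 0.181], [-1.0, 0.0, 0.0]]
wrist_force: [1.6, -0.6, -0.2]
gripper_width: 0.401
```

play_rows(commands=[{"fingers": 1, "tx": 0, "ty": 0, "tz": 0, "ax": 0, "ay": 0, "az": 0}, {"fingers": 1, "tx": 0, "ty": 0, "tz": 0, "ax": 0, "ay": 0, "az": 0}, {"fingers": 1, "tx": 0, "ty": 0, "tz": 0, "ax": 0, "ay": 0, "az": 0}, {"fingers": 1, "tx": 0, "ty": 0, "tz": 0, "ax": 0, "ay": 0, "az": 0}, {"fingers": 1, "tx": 0, "ty": 0, "tz": 0, "ax": 0, "ay": 0, "az": 0}])

```text
time_s: 5.37
tcp_pos: [0.4946, -0.0613, 0.1006]
ee_rot: [[-0.001, -0.181, -0.983], [-0.001, -0.983, 0.181], [-1.0, 0.001, 0.0]]
wrist_force: [0.7, -3.1, 0.2]
gripper_width: 0.156
```

```bash
python3 st.py
```

```text
5.3667 [ 0.4946 -0.0613  0.1006] F [ 0.7 -3.1  0.2] M [-1.29 -0.01  0.01] w 0.156
y-yaw -100.43 x [-6.e-04 -9.e-04 -1.e+00] J [ 11.7  18.9 -27.8   0.1 -43.3  67.9]
norm shift to axis tx,ty,tz [-0.     -0.0006 -0.0009]
```

play_rows(commands=[{"fingers": 1, "tx": -0.003, "ty": 0, "tz": 0, "ax": 0, "ay": 0, "az": 0}, {"fingers": 1, "tx": -0.006, "ty": 0, "tz": 0, "ax": 0, "ay": 0, "az": 0}, {"fingers": 1, "tx": -0.01, "ty": 0, "tz": 0, "ax": 0, "ay": 0, "az": 0}, {"fingers": 1, "tx": -0.0145, "ty": 0, "tz": 0, "ax": 0, "ay": 0, "az": 0}, {"fingers": 1, "tx": -0.0145, "ty": 0, "tz": 0, "ax": 0, "ay": 0, "az": 0}])

```text
time_s: 5.78
tcp_pos: [0.4945, -0.0612, 0.1119]
ee_rot: [[-0.001, -0.181, -0.983], [-0.001, -0.983, 0.181], [-1.0, 0.001, 0.0]]
wrist_force: [-0.5, -5.1, -0.1]
gripper_width: 0.161
```

play_rows(commands=[{"fingers": 1, "tx": 0, "ty": 0, "tz": 0, "ax": 0, "ay": 0, "az": 0}, {"fingers": 1, "tx": 0, "ty": 0, "tz": 0, "ax": 0, "ay": 0, "az": 0}, {"fingers": 1, "tx": 0, "ty": 0, "tz": 0, "ax": 0, "ay": 0, "az": 0}])

```text
time_s: 6.03
tcp_pos: [0.4946, -0.0612, 0.1119]
ee_rot: [[-0.0, -0.181, -0.984], [-0.001, -0.984, 0.181], [-1.0, 0.001, 0.0]]
wrist_force: [-0.7, -5.0, 1.0]
gripper_width: 0.162
```

```bash
python3 st.py
```

```text
6.0333 [ 0.4946 -0.0612  0.1119] F [-0.7 -5.   1. ] M [-1.79  0.09  0.02] w 0.162
y-yaw -100.42 x [-4.e-04 -7.e-04 -1.e+00] J [ 11.7  18.  -27.1   0.  -44.9  67.9]
norm shift to axis tx,ty,tz [-0.     -0.0004 -0.0009]
```

Gripped (13.6 mm opening) and lifted about 11 mm. Now I'll turn clockwise.

play_rows(commands=[{"fingers": 1, "tx": 0, "ty": 0.0006, "tz": 0, "ax": 0.014, "ay": 0, "az": 0}, {"fingers": 1, "tx": 0, "ty": 0.0006, "tz": 0, "ax": 0.034, "ay": 0, "az": 0}, {"fingers": 1, "tx": 0, "ty": 0.0006, "tz": 0, "ax": 0.055, "ay": 0, "az": 0}, {"fingers": 1, "tx": 0, "ty": 0.0006, "tz": 0, "ax": 0.075, "ay": 0, "az": 0}, {"fingers": 1, "tx": 0, "ty": 0.0006, "tz": 0, "ax": 0.09, "ay": 0, "az": 0}])

```text
time_s: 6.45
tcp_pos: [0.4946, -0.0613, 0.1119]
ee_rot: [[-0.0, -0.451, -0.893], [-0.0, -0.893, 0.451], [-1.0, 0.0, -0.0]]
wrist_force: [-0.6, -3.9, 1.0]
gripper_width: 0.156
```

```bash
python3 st.py
```

```text
6.45 [ 0.4946 -0.0613  0.1119] F [-0.6 -3.9  1. ] M [-1.35  0.08  0.09] w 0.156
y-yaw -116.79 x [-1.e-04 -3.e-04 -1.e+00] J [ 11.6  18.  -27.1   0.  -44.9  51.6]
norm shift to axis tx,ty,tz [-0.     -0.0008 -0.0006]
```

play_rows(commands=[{"fingers": 1, "tx": 0, "ty": 0, "tz": 0, "ax": 0.024, "ay": 0, "az": 0}, {"fingers": 1, "tx": 0, "ty": 0, "tz": 0, "ax": 0.048, "ay": 0, "az": 0}, {"fingers": 1, "tx": 0, "ty": 0, "tz": 0, "ax": 0.072, "ay": 0, "az": 0}, {"fingers": 1, "tx": 0, "ty": 0, "tz": 0, "ax": 0.096, "ay": 0, "az": 0}, {"fingers": 1, "tx": 0, "ty": 0, "tz": 0, "ax": 0.115, "ay": 0, "az": 0}])

```text
time_s: 6.87
tcp_pos: [0.4947, -0.0613, 0.1119]
ee_rot: [[0.0, -0.738, -0.675], [-0.0, -0.675, 0.738], [-1.0, 0.0, -0.0]]
wrist_force: [-0.0, -4.0, 0.4]
gripper_width: 0.157
```

play_rows(commands=[{"fingers": 1, "tx": 0, "ty": 0, "tz": 0, "ax": 0.024, "ay": 0, "az": 0}, {"fingers": 1, "tx": 0, "ty": 0, "tz": 0, "ax": 0.048, "ay": 0, "az": 0}, {"fingers": 1, "tx": 0, "ty": 0, "tz": 0, "ax": 0.072, "ay": 0, "az": 0}, {"fingers": 1, "tx": 0, "ty": 0, "tz": 0, "ax": 0.096, "ay": 0, "az": 0}, {"fingers": 1, "tx": 0, "ty": 0, "tz": 0, "ax": 0.11, "ay": 0, "az": 0}])

```text
time_s: 7.28
tcp_pos: [0.4948, -0.0613, 0.1119]
ee_rot: [[0.0, -0.923, -0.386], [-0.0, -0.386, 0.923], [-1.0, -0.0, -0.0]]
wrist_force: [-0.3, -4.8, 0.0]
gripper_width: 0.159
```

```bash
python3 st.py;  python3 - <<'E'
from h import *
p=viewer.capture('wrist'); a=p['image'][:,:,::-1]; q=viewer.capture('side'); u,v=378,193
b=cv2.resize(q['image'][v-50:v+50,u-80:u+80,::-1],(640,400),interpolation=cv2.INTER_CUBIC)
cv2.imwrite('pics/t1.png',cv2.resize(np.vstack([a[100:],b]),None,fx=.85,fy=.85))
E
```

```text
7.2833 [ 0.4948 -0.0613  0.1119] F [-0.3 -4.8  0. ] M [-1.34 -0.03  0.04] w 0.159
y-yaw -157.3 x [ 4.e-04 -2.e-04 -1.e+00] J [ 11.6  18.  -27.1   0.  -44.9  11. ]
norm shift to axis tx,ty,tz [ 0.     -0.0008  0.0001]
```

View pics/t1.png

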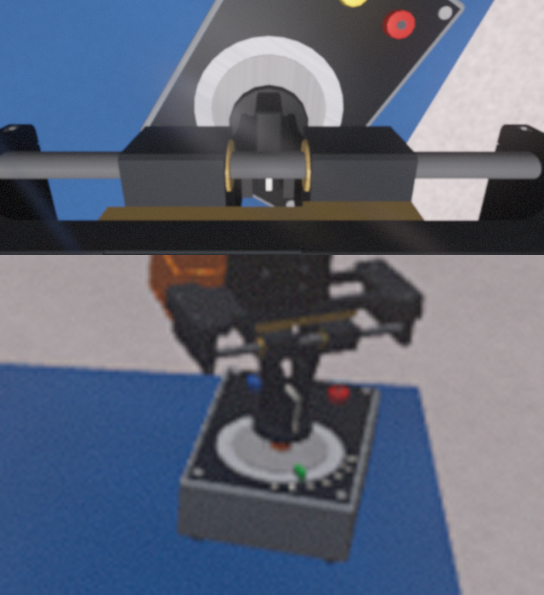

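The picture shows the dial raised (red shaft band visible) and turned with the gripper to about 0.99 rad. The tab is at about 1.05. Now I'll lower to a light press, about 3 mm of spring.

play_rows(commands=[{"fingers": 1, "tx": 0.002, "ty": 0.0005, "tz": -0.0012, "ax": 0, "ay": 0, "az": 0}, {"fingers": 1, "tx": 0.004, "ty": 0.0005, "tz": -0.0012, "ax": 0, "ay": 0, "az": 0}, {"fingers": 1, "tx": 0.006, "ty": 0.0005, "tz": -0.0012, "ax": 0, "ay": 0, "az": 0}, {"fingers": 1, "tx": 0.0075, "ty": 0.0005, "tz": -0.0012, "ax": 0, "ay": 0, "az": 0}, {"fingers": 1, "tx": 0.0075, "ty": 0.0005, "tz": -0.0012, "ax": 0, "ay": 0, "az": 0}])

```text
time_s: 7.8
tcp_pos: [0.4949, -0.0619, 0.106]
ee_rot: [[0.0, -0.921, -0.389], [0.0, -0.389, 0.921], [-1.0, -0.001, 0.0]]
wrist_force: [-1.0, 0.2, 4.0]
gripper_width: 0.16
```

```bash
python3 st.py
```

```text
7.8 [ 0.4949 -0.0619  0.106 ] F [-1.   0.2  4. ] M [ 0.03  0.38 -0.03] w 0.16
y-yaw -157.11 x [ 5.e-04  3.e-04 -1.e+00] J [ 11.6  18.5 -27.4  -0.  -44.1  11.4]
norm shift to axis tx,ty,tz [ 0.     -0.0009  0.0009]
```

play_rows(commands=[{"fingers": 1, "tx": 0.001, "ty": 0, "tz": 0, "ax": 0.003, "ay": 0, "az": 0}, {"fingers": 1, "tx": 0.001, "ty": 0, "tz": 0, "ax": 0.006, "ay": 0, "az": 0}, {"fingers": 1, "tx": 0.001, "ty": 0, "tz": 0, "ax": 0.009, "ay": 0, "az": 0}, {"fingers": 1, "tx": 0.001, "ty": 0, "tz": 0, "ax": 0.012, "ay": 0, "az": 0}, {"fingers": 1, "tx": 0.001, "ty": 0, "tz": 0, "ax": 0.014, "ay": 0, "az": 0}])

```text
time_s: 8.22
tcp_pos: [0.4949, -0.0621, 0.1054]
ee_rot: [[0.001, -0.938, -0.347], [0.0, -0.347, 0.938], [-1.0, -0.001, -0.0]]
wrist_force: [-2.1, 0.3, 4.1]
gripper_width: 0.158
```

```bash
python3 st.py
```

```text
8.2167 [ 0.4949 -0.0621  0.1054] F [-2.1  0.3  4.1] M [0.16 0.36 0.15] w 0.158
y-yaw -159.67 x [ 7.e-04  1.e-04 -1.e+00] J [ 11.5  18.5 -27.5   0.  -44.    8.8]
norm shift to axis tx,ty,tz [ 0.     -0.001   0.0012]
```

play_rows(commands=[{"fingers": 1, "tx": 0.0006, "ty": 0, "tz": 0, "ax": 0.003, "ay": 0, "az": 0}, {"fingers": 1, "tx": 0.0006, "ty": 0, "tz": 0, "ax": 0.005, "ay": 0, "az": 0}, {"fingers": 1, "tx": 0.0006, "ty": 0, "tz": 0, "ax": 0.007, "ay": 0, "az": 0}, {"fingers": 1, "tx": 0.0006, "ty": 0, "tz": 0, "ax": 0.009, "ay": 0, "az": 0}, {"fingers": 1, "tx": 0.0006, "ty": 0, "tz": 0, "ax": 0.011, "ay": 0, "az": 0}])

```text
time_s: 8.63
tcp_pos: [0.4949, -0.0621, 0.105]
ee_rot: [[0.001, -0.949, -0.315], [0.0, -0.315, 0.949], [-1.0, -0.001, -0.0]]
wrist_force: [-0.8, -0.8, 5.8]
gripper_width: 0.16
```

```bash
python3 st.py
```

```text
8.6333 [ 0.4949 -0.0621  0.105 ] F [-0.8 -0.8  5.8] M [0.15 0.4  0.14] w 0.16
y-yaw -161.64 x [ 7.e-04  0.e+00 -1.e+00] J [ 11.5  18.5 -27.5   0.  -43.9   6.8]
norm shift to axis tx,ty,tz [ 0.     -0.001   0.0012]
```

Force is 5.8 N at 61.2°. I'll keep searching in 2° steps.

play_rows(commands=[{"fingers": 1, "tx": 0, "ty": 0, "tz": 0, "ax": 0.003, "ay": 0, "az": 0}, {"fingers": 1, "tx": 0, "ty": 0, "tz": 0, "ax": 0.005, "ay": 0, "az": 0}, {"fingers": 1, "tx": 0, "ty": 0, "tz": 0, "ax": 0.007, "ay": 0, "az": 0}, {"fingers": 1, "tx": 0, "ty": 0, "tz": 0, "ax": 0.009, "ay": 0, "az": 0}, {"fingers": 1, "tx": 0, "ty": 0, "tz": 0, "ax": 0.011, "ay": 0, "az": 0}])

```text
time_s: 9.05
tcp_pos: [0.4949, -0.0621, 0.105]
ee_rot: [[0.001, -0.959, -0.282], [0.0, -0.282, 0.959], [-1.0, -0.001, -0.0]]
wrist_force: [-1.9, -0.3, 5.9]
gripper_width: 0.158
```

```bash
python3 st.py
```

```text
9.05 [ 0.4949 -0.0621  0.105 ] F [-1.9 -0.3  5.9] M [0.07 0.44 0.1 ] w 0.158
y-yaw -163.62 x [ 7.e-04  0.e+00 -1.e+00] J [ 11.5  18.5 -27.5   0.  -43.9   4.8]
norm shift to axis tx,ty,tz [ 0.     -0.0009  0.0012]
```

play_rows(commands=[{"fingers": 1, "tx": 0, "ty": 0, "tz": 0, "ax": 0.003, "ay": 0, "az": 0}, {"fingers": 1, "tx": 0, "ty": 0, "tz": 0, "ax": 0.005, "ay": 0, "az": 0}, {"fingers": 1, "tx": 0, "ty": 0, "tz": 0, "ax": 0.007, "ay": 0, "az": 0}, {"fingers": 1, "tx": 0, "ty": 0, "tz": 0, "ax": 0.009, "ay": 0, "az": 0}, {"fingers": 1, "tx": 0, "ty": 0, "tz": 0, "ax": 0.011, "ay": 0, "az": 0}])

```text
time_s: 9.47
tcp_pos: [0.4949, -0.0621, 0.105]
ee_rot: [[0.001, -0.969, -0.249], [0.0, -0.249, 0.969], [-1.0, -0.001, -0.0]]
wrist_force: [-2.2, -0.5, 6.0]
gripper_width: 0.154
```

```bash
python3 st.py
```

```text
9.4667 [ 0.4949 -0.0621  0.105 ] F [-2.2 -0.5  6. ] M [0.11 0.48 0.05] w 0.154
y-yaw -165.6 x [ 7.e-04  0.e+00 -1.e+00] J [ 11.5  18.5 -27.5   0.  -43.9   2.9]
norm shift to axis tx,ty,tz [ 0.     -0.0009  0.0013]
```

play_rows(commands=[{"fingers": 1, "tx": 0, "ty": 0, "tz": 0, "ax": 0.003, "ay": 0, "az": 0}, {"fingers": 1, "tx": 0, "ty": 0, "tz": 0, "ax": 0.005, "ay": 0, "az": 0}, {"fingers": 1, "tx": 0, "ty": 0, "tz": 0, "ax": 0.007, "ay": 0, "az": 0}, {"fingers": 1, "tx": 0, "ty": 0, "tz": 0, "ax": 0.009, "ay": 0, "az": 0}, {"fingers": 1, "tx": 0, "ty": 0, "tz": 0, "ax": 0.011, "ay": 0, "az": 0}])

```text
time_s: 9.88
tcp_pos: [0.4949, -0.0621, 0.1051]
ee_rot: [[0.001, -0.977, -0.215], [0.0, -0.215, 0.977], [-1.0, -0.001, -0.0]]
wrist_force: [-1.9, -0.6, 6.3]
gripper_width: 0.162
```

```bash
python3 st.py
```

```text
9.8833 [ 0.4949 -0.0621  0.1051] F [-1.9 -0.6  6.3] M [0.1  0.43 0.15] w 0.162
y-yaw -167.57 x [ 8.e-04  0.e+00 -1.e+00] J [ 11.5  18.5 -27.5   0.  -43.9   0.9]
norm shift to axis tx,ty,tz [ 0.     -0.0008  0.0013]
```

play_rows(commands=[{"fingers": 1, "tx": 0, "ty": 0, "tz": 0, "ax": 0.003, "ay": 0, "az": 0}, {"fingers": 1, "tx": 0, "ty": 0, "tz": 0, "ax": 0.005, "ay": 0, "az": 0}, {"fingers": 1, "tx": 0, "ty": 0, "tz": 0, "ax": 0.007, "ay": 0, "az": 0}, {"fingers": 1, "tx": 0, "ty": 0, "tz": 0, "ax": 0.009, "ay": 0, "az": 0}, {"fingers": 1, "tx": 0, "ty": 0, "tz": 0, "ax": 0.011, "ay": 0, "az": 0}])

```text
time_s: 10.3
tcp_pos: [0.4949, -0.0621, 0.105]
ee_rot: [[0.001, -0.983, -0.181], [0.0, -0.181, 0.983], [-1.0, -0.001, -0.0]]
wrist_force: [-0.8, 0.2, 5.8]
gripper_width: 0.156
```

```bash
python3 st.py
```

```text
10.3 [ 0.4949 -0.0621  0.105 ] F [-0.8  0.2  5.8] M [0.12 0.42 0.19] w 0.156
y-yaw -169.56 x [ 7.e-04  0.e+00 -1.e+00] J [ 11.5  18.5 -27.5   0.  -43.9  -1.1]
norm shift to axis tx,ty,tz [ 0.     -0.0008  0.0013]
```

play_rows(commands=[{"fingers": 1, "tx": 0, "ty": 0, "tz": 0, "ax": 0.003, "ay": 0, "az": 0}, {"fingers": 1, "tx": 0, "ty": 0, "tz": 0, "ax": 0.005, "ay": 0, "az": 0}, {"fingers": 1, "tx": 0, "ty": 0, "tz": 0, "ax": 0.007, "ay": 0, "az": 0}, {"fingers": 1, "tx": 0, "ty": 0, "tz": 0, "ax": 0.009, "ay": 0, "az": 0}, {"fingers": 1, "tx": 0, "ty": 0, "tz": 0, "ax": 0.011, "ay": 0, "az": 0}])

```text
time_s: 10.72
tcp_pos: [0.4949, -0.0621, 0.1051]
ee_rot: [[0.001, -0.989, -0.147], [0.0, -0.147, 0.989], [-1.0, -0.001, -0.0]]
wrist_force: [-1.9, 0.0, 5.6]
gripper_width: 0.161
```

```bash
python3 st.py
```

```text
10.7167 [ 0.4949 -0.0621  0.1051] F [-1.9  0.   5.6] M [0.11 0.45 0.15] w 0.161
y-yaw -171.53 x [ 7.e-04  0.e+00 -1.e+00] J [ 11.5  18.5 -27.5   0.  -43.9  -3.1]
norm shift to axis tx,ty,tz [ 0.     -0.0007  0.0014]
```

play_rows(commands=[{"fingers": 1, "tx": 0, "ty": 0, "tz": 0, "ax": 0.003, "ay": 0, "az": 0}, {"fingers": 1, "tx": 0, "ty": 0, "tz": 0, "ax": 0.005, "ay": 0, "az": 0}, {"fingers": 1, "tx": 0, "ty": 0, "tz": 0, "ax": 0.007, "ay": 0, "az": 0}, {"fingers": 1, "tx": 0, "ty": 0, "tz": 0, "ax": 0.009, "ay": 0, "az": 0}, {"fingers": 1, "tx": 0, "ty": 0, "tz": 0, "ax": 0.011, "ay": 0, "az": 0}])

```text
time_s: 11.13
tcp_pos: [0.4949, -0.0621, 0.105]
ee_rot: [[0.001, -0.994, -0.113], [0.0, -0.113, 0.994], [-1.0, -0.001, -0.0]]
wrist_force: [-1.8, -0.6, 5.0]
gripper_width: 0.16
```

```bash
python3 st.py
```

```text
11.1333 [ 0.4949 -0.0621  0.105 ] F [-1.8 -0.6  5. ] M [0.07 0.4  0.13] w 0.16
y-yaw -173.52 x [ 7.e-04  0.e+00 -1.e+00] J [ 11.5  18.5 -27.5   0.  -43.9  -5.1]
norm shift to axis tx,ty,tz [ 0.     -0.0007  0.0014]
```

play_rows(commands=[{"fingers": 1, "tx": 0, "ty": 0, "tz": 0, "ax": 0.003, "ay": 0, "az": 0}, {"fingers": 1, "tx": 0, "ty": 0, "tz": 0, "ax": 0.005, "ay": 0, "az": 0}, {"fingers": 1, "tx": 0, "ty": 0, "tz": 0, "ax": 0.007, "ay": 0, "az": 0}, {"fingers": 1, "tx": 0, "ty": 0, "tz": 0, "ax": 0.009, "ay": 0, "az": 0}, {"fingers": 1, "tx": 0, "ty": 0, "tz": 0, "ax": 0.011, "ay": 0, "az": 0}])

```text
time_s: 11.55
tcp_pos: [0.4949, -0.0621, 0.105]
ee_rot: [[0.001, -0.997, -0.078], [0.0, -0.078, 0.997], [-1.0, -0.001, -0.0]]
wrist_force: [-2.9, -0.7, 4.9]
gripper_width: 0.165
```

```bash
python3 st.py
```

```text
11.55 [ 0.4949 -0.0621  0.105 ] F [-2.9 -0.7  4.9] M [0.09 0.42 0.12] w 0.165
y-yaw -175.5 x [ 8.e-04  0.e+00 -1.e+00] J [ 11.5  18.5 -27.5   0.  -43.9  -7. ]
norm shift to axis tx,ty,tz [ 0.     -0.0006  0.0014]
```

play_rows(commands=[{"fingers": 1, "tx": 0, "ty": 0, "tz": 0, "ax": 0.003, "ay": 0, "az": 0}, {"fingers": 1, "tx": 0, "ty": 0, "tz": 0, "ax": 0.005, "ay": 0, "az": 0}, {"fingers": 1, "tx": 0, "ty": 0, "tz": 0, "ax": 0.007, "ay": 0, "az": 0}, {"fingers": 1, "tx": 0, "ty": 0, "tz": 0, "ax": 0.009, "ay": 0, "az": 0}, {"fingers": 1, "tx": 0, "ty": 0, "tz": 0, "ax": 0.011, "ay": 0, "az": 0}])

```text
time_s: 11.97
tcp_pos: [0.4949, -0.062, 0.1044]
ee_rot: [[0.001, -0.999, -0.043], [0.0, -0.043, 0.999], [-1.0, -0.001, 0.0]]
wrist_force: [0.1, -0.2, 0.6]
gripper_width: 0.161
```

```bash
python3 st.py
```

```text
11.9667 [ 0.4949 -0.062   0.1044] F [ 0.1 -0.2  0.6] M [ 0.16 -0.23 -0.01] w 0.161
y-yaw -177.51 x [ 5.e-04  3.e-04 -1.e+00] J [ 11.5  18.6 -27.5  -0.  -43.8  -9. ]
norm shift to axis tx,ty,tz [ 0.     -0.0006  0.0013]
```

The push fell from 4.9 to 0.6 N and the tool dropped at about 77° (1.345 rad), with no torque, so the slot is found. I'll push straight down gently.

play_rows(commands=[{"fingers": 1, "tx": 0.0015, "ty": 0, "tz": 0, "ax": 0, "ay": 0, "az": 0}, {"fingers": 1, "tx": 0.003, "ty": 0, "tz": 0, "ax": 0, "ay": 0, "az": 0}, {"fingers": 1, "tx": 0.0045, "ty": 0, "tz": 0, "ax": 0, "ay": 0, "az": 0}, {"fingers": 1, "tx": 0.006, "ty": 0, "tz": 0, "ax": 0, "ay": 0, "az": 0}, {"fingers": 1, "tx": 0.006, "ty": 0, "tz": 0, "ax": 0, "ay": 0, "az": 0}])

```text
time_s: 12.38
tcp_pos: [0.4949, -0.0621, 0.1]
ee_rot: [[0.0, -0.999, -0.044], [0.0, -0.044, 0.999], [-1.0, -0.0, 0.0]]
wrist_force: [0.8, 1.3, 2.3]
gripper_width: 0.159
```

```bash
python3 st.py
```

```text
12.3833 [ 0.4949 -0.0621  0.1   ] F [0.8 1.3 2.3] M [ 0.4  -0.2   0.03] w 0.159
y-yaw -177.47 x [ 3.e-04  1.e-04 -1.e+00] J [ 11.5  19.  -27.8  -0.  -43.2  -9. ]
norm shift to axis tx,ty,tz [ 0.     -0.0006  0.0014]
```

play_rows(commands=[{"fingers": 1, "tx": 0.001, "ty": 0, "tz": 0, "ax": 0, "ay": 0, "az": 0}, {"fingers": 1, "tx": 0.002, "ty": 0, "tz": 0, "ax": 0, "ay": 0, "az": 0}, {"fingers": 1, "tx": 0.0025, "ty": 0, "tz": 0, "ax": 0, "ay": 0, "az": 0}, {"fingers": 1, "tx": 0.003, "ty": 0, "tz": 0, "ax": 0, "ay": 0, "az": 0}, {"fingers": 1, "tx": 0.003, "ty": 0, "tz": 0, "ax": 0, "ay": 0, "az": 0}])

```text
time_s: 12.8
tcp_pos: [0.4949, -0.0621, 0.0981]
ee_rot: [[0.001, -0.999, -0.044], [0.0, -0.044, 0.999], [-1.0, -0.001, 0.0]]
wrist_force: [-0.3, 1.0, 3.9]
gripper_width: 0.162
```

```bash
python3 st.py
```

```text
12.8 [ 0.4949 -0.0621  0.0981] F [-0.3  1.   3.9] M [ 0.58 -0.07  0.04] w 0.162
y-yaw -177.47 x [ 6.e-04  0.e+00 -1.e+00] J [ 11.5  19.1 -27.9   0.  -42.9  -9. ]
norm shift to axis tx,ty,tz [ 0.     -0.0006  0.0015]
```

The force at this height is consistent with lift 0 and about 2.5 mm of spring. I'll relax the spring, then open.

play_rows(commands=[{"fingers": 1, "tx": -0.001, "ty": 0, "tz": 0, "ax": 0, "ay": 0, "az": 0}, {"fingers": 1, "tx": -0.002, "ty": 0, "tz": 0, "ax": 0, "ay": 0, "az": 0}, {"fingers": 1, "tx": -0.0025, "ty": 0, "tz": 0, "ax": 0, "ay": 0, "az": 0}, {"fingers": 1, "tx": -0.0025, "ty": 0, "tz": 0, "ax": 0, "ay": 0, "az": 0}])

```text
time_s: 13.13
tcp_pos: [0.4948, -0.0621, 0.0997]
ee_rot: [[0.0, -0.999, -0.044], [0.0, -0.044, 0.999], [-1.0, -0.0, 0.0]]
wrist_force: [1.2, 1.8, 2.3]
gripper_width: 0.16
```

```bash
python3 st.py
```

```text
13.1333 [ 0.4948 -0.0621  0.0997] F [1.2 1.8 2.3] M [ 0.52 -0.49 -0.  ] w 0.16
y-yaw -177.48 x [ 5.e-04  2.e-04 -1.e+00] J [ 11.5  19.  -27.8  -0.  -43.1  -9. ]
norm shift to axis tx,ty,tz [ 0.     -0.0007  0.0015]
```

play_rows(commands=[{"fingers": -0.2, "tx": 0, "ty": 0, "tz": 0, "ax": 0, "ay": 0, "az": 0}, {"fingers": -0.2, "tx": 0, "ty": 0, "tz": 0, "ax": 0, "ay": 0, "az": 0}, {"fingers": -0.2, "tx": 0, "ty": 0, "tz": 0, "ax": 0, "ay": 0, "az": 0}, {"fingers": -0.2, "tx": 0, "ty": 0, "tz": 0, "ax": 0, "ay": 0, "az": 0}, {"fingers": -0.2, "tx": 0, "ty": 0, "tz": 0, "ax": 0, "ay": 0, "az": 0}])

```text
time_s: 13.55
tcp_pos: [0.4943, -0.0624, 0.0994]
ee_rot: [[-0.001, -0.999, -0.044], [-0.0, -0.044, 0.999], [-1.0, 0.001, -0.0]]
wrist_force: [-0.4, 0.5, -0.5]
gripper_width: 0.452
```

```bash
python3 st.py
```

```text
13.55 [ 0.4943 -0.0624  0.0994] F [-0.4  0.5 -0.5] M [ 0.09 -0.09  0.02] w 0.452
y-yaw -177.49 x [-1.1e-03 -2.0e-04 -1.0e+00] J [ 11.5  19.  -27.9  -0.  -43.2  -9. ]
norm shift to axis tx,ty,tz [-0.     -0.0014  0.0017]
```

Released. Next I'll open a little more, rise straight up about 90 mm, and look.

play_rows(commands=[{"fingers": -0.2, "tx": 0, "ty": 0, "tz": 0, "ax": 0, "ay": 0, "az": 0}, {"fingers": -0.2, "tx": -0.02, "ty": 0, "tz": 0, "ax": 0, "ay": 0, "az": 0}, {"fingers": -0.2, "tx": -0.05, "ty": 0, "tz": 0, "ax": 0, "ay": 0, "az": 0}, {"fingers": -0.2, "tx": -0.09, "ty": 0, "tz": 0, "ax": 0, "ay": 0, "az": 0}, {"fingers": -0.2, "tx": -0.13, "ty": 0, "tz": 0, "ax": 0, "ay": 0, "az": 0}])

```text
time_s: 13.97
tcp_pos: [0.494, -0.0624, 0.1978]
ee_rot: [[-0.002, -0.999, -0.044], [-0.0, -0.044, 0.999], [-1.0, 0.002, -0.0]]
wrist_force: [1.2, 0.2, 0.4]
gripper_width: 0.598
```

play_rows(commands=[{"fingers": -1, "tx": 0, "ty": 0, "tz": 0, "ax": 0, "ay": 0, "az": 0}, {"fingers": -1, "tx": 0, "ty": 0, "tz": 0, "ax": 0, "ay": 0, "az": 0}, {"fingers": -1, "tx": 0, "ty": 0, "tz": 0, "ax": 0, "ay": 0, "az": 0}, {"fingers": -1, "tx": 0, "ty": 0, "tz": 0, "ax": 0, "ay": 0, "az": 0}])

```text
time_s: 14.3
tcp_pos: [0.4938, -0.0623, 0.196]
ee_rot: [[-0.003, -0.999, -0.044], [-0.0, -0.044, 0.999], [-1.0, 0.003, -0.0]]
wrist_force: [0.3, 0.6, -0.8]
gripper_width: 0.818
```

```bash
python3 st.py; python3 - <<'E'
from h import *
s=r.sense(); p=viewer.capture('wrist'); q=viewer.capture('side'); u,v=378,193
M=np.array(p['mount']);Rw=np.array(s['ee_rot']); o=np.array([.4953,-.061]);a=np.radians(-10.6-77)
X=np.array([np.cos(a),np.sin(a)]);Y=np.array([-X[1],X[0]])
def proj(x,y,z):
    w=np.r_[o+x*X+y*Y,z]; c=M[:3,:3].T@(Rw.T@(w-s['tcp_pos'])-M[:3,3]); return p['cx']+p['fx']*c[0]/c[2],p['cy']+p['fy']*c[1]/c[2]
k=4; im=cv2.resize(p['image'][:,:,::-1],None,fx=k,fy=k,interpolation=cv2.INTER_CUBIC)
for z,col in [(.109,(255,0,255)),(.117,(0,255,255))]:  # home / still on the track
    b=[(-.023,-.007),(.023,-.007),(.023,.007),(-.023,.007)]
    cv2.polylines(im,[np.array([[k*t for t in proj(*e,z)] for e in b]).astype(int)],True,col,1)
x,y=[int(k*t) for t in proj(0,0,.09)]
A=cv2.resize(im[max(0,y-200):y+200,x-250:x+250],(500,400)); B=cv2.resize(q['image'][v-40:v+40,u-30:u+30,::-1],(300,400),interpolation=cv2.INTER_CUBIC)
cv2.imwrite('pics/end.png',np.hstack([A,B]))
E
```

```text
14.3 [ 0.4938 -0.0623  0.196 ] F [ 0.3  0.6 -0.8] M [0.06 0.02 0.  ] w 0.818
y-yaw -177.49 x [-2.7e-03 -2.0e-04 -1.0e+00] J [ 11.5  12.1 -20.9  -0.  -57.2  -9. ]
norm shift to axis tx,ty,tz [-0.     -0.0021  0.0016]
```

View pics/end.png

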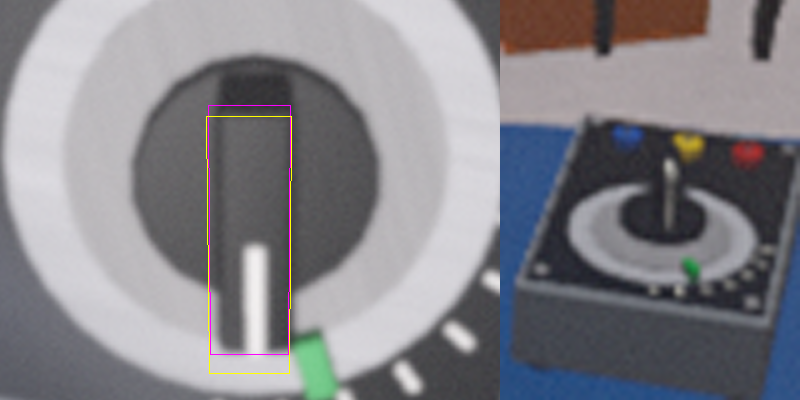

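The bar's end at (255,352) matches the home-height outline rather than the raised one. The pointer sits just past the green tab, no red shaft shows in the side view, and the fingers are well clear. Handing in.

```bash
python3 -c "
from station import job; print(job.finish_job())"
```

```text
the job is handed in; nothing more can be done
None
```

The dial is locked home in the hidden slot just past the green tab, and the job is handed in at about 14.4 s of the 51 s. No verdict was reported.

- **Unlock and turn:** I pulled the dial up about 11 mm and turned it clockwise to 0.99 rad. I measured the tab at about 1.05 rad.
- **Search:** I then turned it on in 2° steps while pressing at about 4 to 6 N. At about 1.345 rad the push fell to 0.6 N and the torque went to zero, which marked the slot.
- **Push home:** I pushed straight down at about 4 N. The force at that height fits the shaft being home with the spring compressed about 2.5 mm. I eased off about 1.6 mm, opened the fingers and rose about 100 mm.
- **Last checks:** The final picture shows the bar at its home height with its pointer just past the tab, and no raised shaft showing. The arm was clear of everything, with wrist force at noise level. I didn't touch the modules, bin or screwdriver, but did not measure their positions again at the end.
- **Disagreement:** During the push the measured force read up to about 1 N below the stated spring law. It did so both on the track and at home.

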